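# Bring the large macaron shell under the filling nozzle

## Task

On the filling stand, push the four-armed carousel round by its spokes with a fingertip until the one large macaron shell is centred under the nozzle. Then push the stand's lever with a fingertip all the way to its stop, so that the nozzle comes down over that shell. Touch none of the shells, grasp and lift nothing, and leave everything else on the table where it is.

Things in the scene. Friction and masses are not known exactly. Their poses are not given: they have to be found in the camera images.
- hub (a point): Centre of the carousel on its vertical axis, 75 mm above the table, at mid-height of the spokes. The carousel is a bare-metal turntable: a hub 48 mm in diameter (top 108 mm above the table) with four spokes 90 degrees apart, each an upright flat bar 8 mm thick, from 52 to 98 mm above the table, running from the hub to 88 mm from the axis
- dish_a (a point): Centre of the floor of one of the four alike round dishes at the spokes' ends, 125 mm from the axis, 64 mm above the table; 77 mm outer diameter, rim 69 mm above the table. One shell lies in each dish, so a spoke points from the axis to each shell
- foot (a point): Underside of the stand's foot, on the carousel's axis: a steel disc of 85 mm radius, 12 mm high, with a strip (60 mm wide, 10 mm high) to the column. The stand's highest part is the head's piston, 277 mm above the table when raised. Nothing else stands under the carousel; other things stand outside the dishes' circle
- carousel (a joint): Turn of the carousel in rad, 0 at the start, growing counter-clockwise seen from above; free both ways for a whole turn (6.28). A friction bearing (about 0.07 N m): it moves only while pushed and stops where it is left, with no notches
- large_shell_centre (a point): Centre of the one large macaron shell: pale yellow, 66 mm diameter, 26 mm tall, loose in one of the four dishes (any of them) with 3 mm of play all round, its centre 77 mm above the table
- small_shell_1_centre (a point): small baked macaron shell, 46 mm diameter, 18 mm tall, same colour as the large one, lying in a dish of the carousel; point at its centre
- small_shell_2_centre (a point): small baked macaron shell, 46 mm diameter, 18 mm tall, same colour as the large one, lying in a dish of the carousel; point at its centre
- small_shell_3_centre (a point): small baked macaron shell, 46 mm diameter, 18 mm tall, same colour as the large one, lying in a dish of the carousel; point at its centre
- nozzle_tip (a point): Tip of the steel nozzle pointing straight down from the stand's head, over the circle of the dishes, 125 mm from the carousel's axis; 145 mm above the table when raised, 105 mm when fully lowered (15 mm above the large shell)
- column_top (a point): Top of the white column that carries the head: 36 mm square, 205 mm from the carousel's axis, in the same direction from it as the nozzle; this point is 230 mm above the table, at the top of the short boom that joins column and head
- lever (a joint): Swing of the head's lever in rad: 0 = head raised, 1.10 = at its stop, head fully lowered; starts between 0 and 0.12. Grows clockwise seen from above. Stays where it is left (friction about 0.12 N m)
- lever_pivot (a point): Pivot of the lever, a vertical axis behind the column, 250 mm from the carousel's axis in the direction of the nozzle, 95 mm above the table (mid-height of the lever). At 0 the lever points 90 degrees counter-clockwise, seen from above, from the direction carousel-to-nozzle, on the robot's side of the column
- lever_end (a point): Centre of the lever's end, 122 mm from its pivot, 95 mm above the table. The lever is a level steel bar 10 mm thick, 80 to 110 mm above the table, with an upright black grip (18 mm diameter, 36 mm tall) at its end. Pushing it from the carousel's side, away from the carousel, lowers the head
- jar: Bystander, to be left alone: glass jar with steel lid, 48 mm diameter, 70 mm tall; origin under its centre
- piping_tip: Bystander, to be left alone: loose steel cone, 30 mm diameter, 45 mm tall; origin under its centre
- cup: Bystander, to be left alone: white cup, 70 mm diameter, 60 mm tall; origin under its centre
- loose_shell: Bystander, to be left alone: small macaron shell lying on the table, 46 mm diameter, 18 mm tall; origin under its centre
- spatula: Bystander, to be left alone: spatula lying on the table, 260 mm long, along its x axis; origin under its centre
- cutter_ring: Bystander, to be left alone: thin steel ring, 64 mm diameter, 35 mm tall; origin under its centre
- bowl: Bystander, to be left alone: steel bowl, 130 mm diameter, 60 mm tall; origin under its centre
- large_shell: The same shell as point large_shell_centre; this origin lies under its centre, on the dish's floor
- small_shell_1: The same shell as point small_shell_1_centre; this origin lies under its centre, on the dish's floor
- small_shell_2: The same shell as point small_shell_2_centre; this origin lies under its centre, on the dish's floor
- small_shell_3: The same shell as point small_shell_3_centre; this origin lies under its centre, on the dish's floor
Not all that is in view belongs to the job. Leave any purple look-alike of the small_shell_3 alone.

How it is judged:
By the outcome, as a careful person would: the job done as asked, in the order asked, and still so for the second after the job is handed in, with the robot touching nothing.
It also fails if it takes over 72 s, if anything falls off the work surface, if the arm or the gripper's body presses on something with over 40 N, if the wrist force passes 120 N, or if a joint passes its speed limit or range.

## Robot

A 6-joint arm with a two-finger parallel gripper is mounted at the origin on the work surface. World frame = base frame: x ahead of the robot, y to its left, z up, the work surface at z = 0. Lengths are in m, angles in rad, forces in N, time in s.
With the tool pointing down it reaches from about 0.25 to 0.775 m from the base axis. Payload 4 kg.
Tool frame: the origin (TCP) lies midway between the tips of the shut fingers; the grasp point (between the pads) lies 19 mm behind it (robot.tcp_to_grasp is the distance from the TCP to the grasp point, in m); x points along the fingers, y is the direction in which the jaws open and shut, and the axes are right-handed (so a half turn about x gives the same grasp; the last joint's range is limited). The gripper opens to 94 mm and grips with 3 to 60 N. Pads are 16 mm wide; open, the fingers measure 119 mm over their backs; the gripper's body (75 mm by 177 mm) begins 78 mm behind the grasp point.
Start: joints at [1.17, 0.087, 1.371, -0, 1.684, -0.103], TCP at [0.161, 0.526, 0.206] pointing down, gripper open.
Joint ranges: [-3.1, 3.1], [-0.76, 2.03], [0.27, 2.55], [-1.08, 4.22], [0.17, 2.65], [-2.57, 2.57]. Speed limits (rad/s): [2.79, 2.79, 3.14, 3.14, 3.14, 3.14].

## Interface

Orientations are given as [roll, pitch, yaw] about the fixed x, y, z axes, in that order (R = Rz(yaw) Ry(pitch) Rx(roll)).
In Python, from bench import robot gives the robot as it stands.
- The arm moves only by the tool send_rows, never from a script. Its argument "increments" is a list of rows, each a list of 5 numbers: the opening, from -1 (shut) to 1 (fully open), so that 0 is half open, then the shift along the tool's x, y, z in m, then the turn about the tool's x in rad. In form: [[hand, tx, ty, tz, roll], ...]. A call has 1 to 5 rows; each row is the pose to reach, as a shift and turn from the pose commanded when the call began, along the tool's axes at that moment; what a row does not reach only later rows make up. A row lasts 1/12 s, in which the tool goes at most 41.7 mm and 7.16 degrees, less where a joint would pass 70% of its speed; a pose out of reach is approached as far as the arm can. A call with a gripper value outside its range is refused whole. The fingers move at their own pace and stop on an object; the grip force is fixed at half the most. Time passes only in rows, so rows that repeat a pose let the fingers close. It gives the time, the measured TCP pose, the force and the opening at its end, in the units of the state.
- robot.get_obs(): the state, without advancing time (a new reading comes with each control period).
- robot.snapshot(name): name is "scene" or "top" or "wrist"; returns a dict with "image" (420x560x3 uint8, red, green, blue), "intrinsics" (3x3 intrinsics, pixels), "world_from_camera" (4x4, takes a point from camera to world coordinates). Camera axes: x right, y down, z forward; pixel columns grow to the right and rows downward; lengths in m; the calibration is good to about 2 mm. A picture is of the moment at which its call begins. There is no depth.
- robot.close_job(): hands the job in, once; it reports no verdict.
The state is a dict: "time": time; "joint_positions": joint angles; "qvel": joint speeds; "joint_torque": joint torques, N m; "tool_pos": TCP position; "ee_rot": TCP orientation; "wrist_force": force on the tool from outside, world axes, zero at the start; "wrist_torque": the same for the moment, N m; "width": finger opening in m.
Only numpy, scipy, OpenCV 4.12 (cv2) and the standard library are available. Lean on these libraries where they do the work, as an engineer would, in place of code of your own. Each camera call takes 0.05 s, during which the arm holds its last target.

## Working session

There is one attempt and no reset: what is moved stays moved. The work goes in short steps, Python scripts to look and compute and a tool call to move; the robot and the scene stay as the last step left them, time stands still between calls to the robot, and variables do not carry over. Pictures are saved under pics/ and viewed, and the job is handed in when it is done.

Besides the shell and the picture viewer there is one more tool, called after "Request:" as name(argument=value, ...), one argument or row to a line, values as JSON. send_rows: Moves the arm, as the interface text tells. Its arguments: {"type":"object","properties":{"increments":{"type":"array"}},"required":["increments"]}

```bash
mkdir -p pics; ls; python3 - <<'E'
from bench import robot
import cv2,json,numpy as np
o=robot.get_obs()
print({k:np.round(v,3).tolist() for k,v in o.items()})
for n in ["scene","top","wrist"]:
    s=robot.snapshot(n); cv2.imwrite(f"pics/{n}0.png",s["image"][:,:,::-1])
    np.savez(f"pics/{n}0.npz",**s)
    print(n,np.round(s["intrinsics"],2).tolist(),np.round(s["world_from_camera"],4).tolist())
E
```

```text
pics
{'time': 0.0, 'joint_positions': [1.17, 0.088, 1.372, 0.0, 1.684, -0.103], 'qvel': [-0.001, -0.001, 0.0, 0.001, -0.002, -0.002], 'joint_torque': [-0.0, -34.019, -30.242, 0.072, 0.033, -0.0], 'tool_pos': [0.161, 0.525, 0.204], 'ee_rot': [-1.675, 1.569, -1.973], 'wrist_force': [-0.144, -0.106, 0.093], 'wrist_torque': [-0.013, -0.038, 0.036], 'width': 0.094}
scene [[470.17, 0.0, 274.72], [0.0, 470.17, 206.2], [0.0, 0.0, 1.0]] [[-0.8154, 0.4339, -0.3833, 0.9982], [0.5789, 0.6036, -0.5482, 0.6964], [-0.0065, -0.6689, -0.7434, 1.0193], [0.0, 0.0, 0.0, 1.0]]
top [[538.75, 0.0, 279.04], [0.0, 538.75, 205.31], [0.0, 0.0, 1.0]] [[-0.0228, -0.9978, 0.0615, 0.4717], [-0.9995, 0.0242, 0.0218, 0.0268], [-0.0233, -0.061, -0.9979, 1.7156], [0.0, 0.0, 0.0, 1.0]]
wrist [[377.63, 0.0, 280.27], [0.0, 377.63, 205.16], [0.0, 0.0, 1.0]] [[0.2938, 0.93, 0.2208, 0.0972], [0.9559, -0.2855, -0.0692, 0.5444], [-0.0013, 0.2314, -0.9729, 0.3842], [0.0, 0.0, 0.0, 1.0]]
```

View pics/scene0.png

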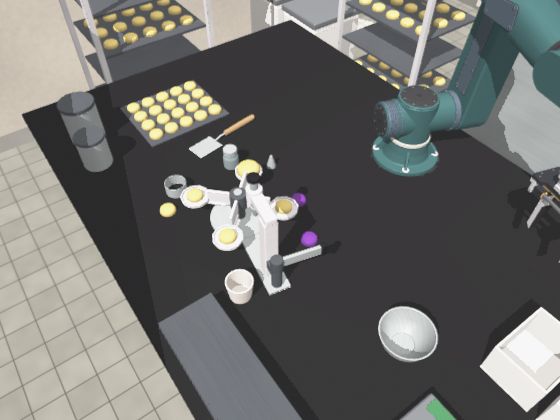

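View pics/top0.png

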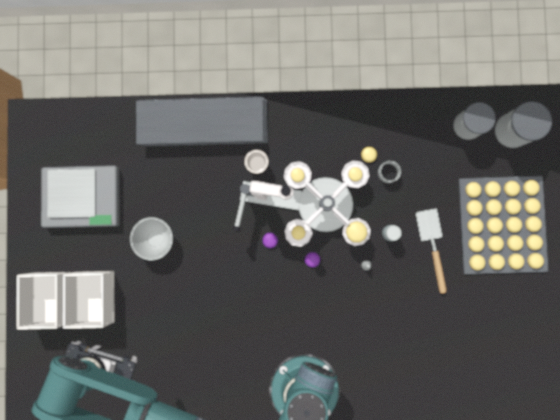

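View pics/wrist0.png

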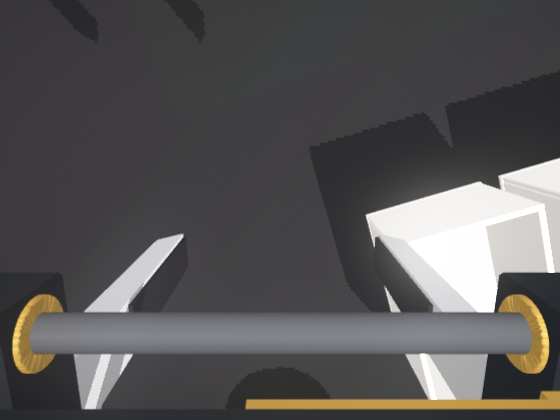

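```bash
cat > h.py <<'E'
import numpy as np,cv2
def ray(s,px):
    K=s["intrinsics"];T=s["world_from_camera"]
    d=T[:3,:3]@np.linalg.solve(K,np.array([px[0],px[1],1.]))
    return T[:3,3],d
def onz(s,px,z):
    c,d=ray(s,px);return c+d*(z-c[2])/d[2]
def proj(s,P):
    T=s["world_from_camera"];p=T[:3,:3].T@(np.asarray(P,float)-T[:3,3]);q=s["intrinsics"]@p;return q[:2]/q[2]
def tri(s1,p1,s2,p2):
    c1,d1=ray(s1,p1);c2,d2=ray(s2,p2)
    d1=d1/np.linalg.norm(d1);d2=d2/np.linalg.norm(d2)
    t=np.linalg.lstsq(np.c_[d1,-d2],c2-c1,rcond=None)[0]
    a=c1+t[0]*d1;b=c2+t[1]*d2
    return (a+b)/2,np.linalg.norm(a-b)
E
python3 - <<'E'
import cv2
a=cv2.imread("pics/top0.png");cv2.imwrite("pics/top0z.png",cv2.resize(a[130:280,225:425],None,fx=4,fy=4,interpolation=2))
a=cv2.imread("pics/scene0.png");cv2.imwrite("pics/scene0z.png",cv2.resize(a[140:310,150:350],None,fx=3.5,fy=3.5,interpolation=2))
E
```

```text
(no output)
```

View pics/top0z.png

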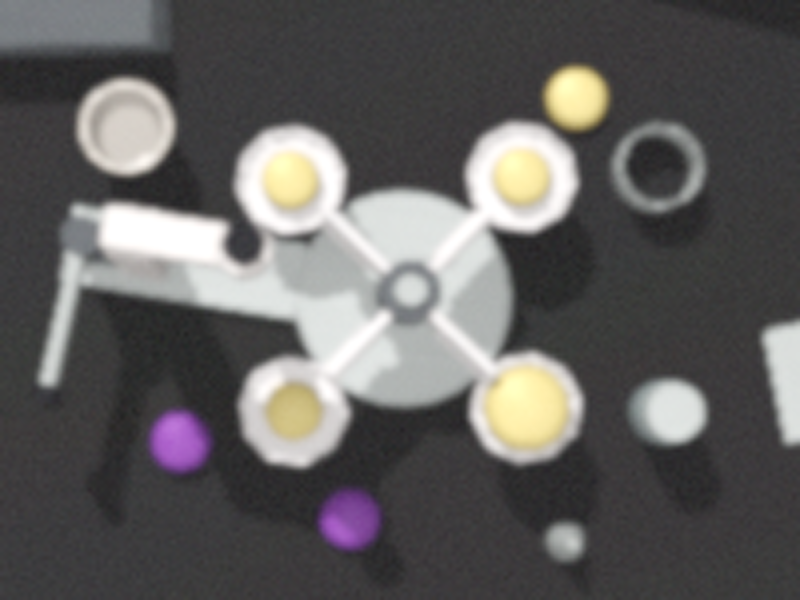

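View pics/scene0z.png

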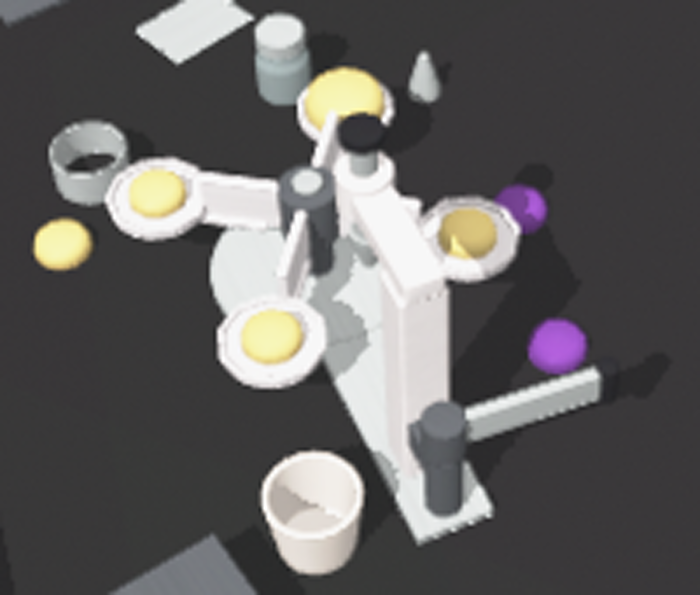

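```bash
python3 - <<'E'
import numpy as np,cv2
from h import *
t=dict(np.load("pics/top0.npz"));s=dict(np.load("pics/scene0.npz"))
zt=lambda u,v:((u+.5)/4-.5+225,(v+.5)/4-.5+130)
zs=lambda u,v:((u+.5)/3.5-.5+150,(v+.5)/3.5-.5+140)
for n,a,b in [("hub",(410,290),(308,182)),("piston",(244,241),(363,130)),("d1 UL",(291,180),(272,337)),("d2 UR",(522,178),(158,192)),("d3 LR",(526,408),(345,102)),("d4 LL",(295,412),(470,236)),("leverend top",(49,382),(603,375)),("pivtop",(85,232),(444,415))]:
    p,e=tri(t,zt(*a),s,zs(*b));print(n,np.round(p,4),round(e,4))
hub=onz(t,zt(410,290),.108);pis=onz(t,zt(244,241),.277)
print("hub",hub,"pis",pis,np.hypot(*(pis-hub)[:2]),np.degrees(np.arctan2(*(pis-hub)[1::-1])))
for a in [(291,180),(522,178),(526,408),(295,412)]:
    d=onz(t,zt(*a),.069)-hub;print(np.hypot(*d[:2]),np.degrees(np.arctan2(d[1],d[0])))
for im,nm in((t,"t"),(s,"s")):
    h=cv2.cvtColor(im["image"],cv2.COLOR_RGB2HSV)
    m=cv2.inRange(h,(20,70,90),(34,255,255))
    n,l,st,c=cv2.connectedComponentsWithStats(m)
    for i in range(1,n):
        if st[i,4]>40:
            P=onz(im,c[i],.078);d=P-hub
            if np.hypot(*d[:2])<.25: print(nm,c[i].round(1),st[i,4],P.round(4),np.hypot(*d[:2]).round(4),np.degrees(np.arctan2(d[1],d[0])).round(1))
E
```

```text
hub [ 0.5767 -0.0818  0.1024] 0.0014
piston [0.6005 0.0408 0.2698] 0.0037
d1 UL [0.666  0.0048 0.0647] 0.0017
d2 UR [ 0.6632 -0.1725  0.0667] 0.0008
d3 LR [ 0.4868 -0.1695  0.0699] 0.0011
d4 LL [0.4871 0.0066 0.0618] 0.0032
leverend top [0.5117 0.1926 0.1016] 0.0079
pivtop [0.624  0.1617 0.1102] 0.0054
hub [ 0.57685651 -0.08177179  0.108     ] pis [0.60140017 0.03969644 0.277     ] 0.1239230516490175 78.57671872876016
0.12414331496029901 43.945279878009096
0.12524152155110096 -46.37781552245863
0.12567341819119718 -135.44317634978412
0.12450173662864963 135.32954029416751
t [368.7 154.1] 223 [ 0.7225 -0.2145  0.078 ] 0.1971 -42.3
t [297.8 175.6] 107 [0.6623 0.0032 0.078 ] 0.1205 44.8
t [355.5 174.5] 116 [ 0.6611 -0.1723  0.078 ] 0.1237 -47.1
t [356.5 232.1] 287 [ 0.4858 -0.17    0.078 ] 0.1267 -135.9
t [298.  232.3] 130 [0.4892 0.0071 0.078 ] 0.1248 134.6
s [247.8 166.1] 225 [ 0.4855 -0.1719  0.078 ] 0.1284 -135.4
s [194.8 194.7] 133 [ 0.667  -0.1612  0.078 ] 0.1202 -41.4
s [283.2 206.5] 185 [0.4949 0.0163 0.078 ] 0.1278 129.9
s [167.6 209. ] 171 [ 0.7523 -0.1573  0.078 ] 0.191 -23.3
s [227.5 235.7] 164 [0.6694 0.0145 0.078 ] 0.1335 46.2
```

```bash
cat >> h.py <<'E'
from scipy.spatial.transform import Rotation as Ro
def st(robot):
    o=robot.get_obs();R=Ro.from_euler("xyz",o["ee_rot"]).as_matrix();return o,np.array(o["tool_pos"]),R
def rows(robot,wps,p0=None):
    o,p,R=st(robot)
    if p0 is not None:p=np.array(p0)
    for w in wps: print(np.round(R.T@(np.array(w)-p),4).tolist())
E
python3 - <<'E'
from bench import robot
from h import *
o,p,R=st(robot);print(R.round(3))
rows(robot,[(.36,.3,.204),(.38,.0,.204),(.42,-.14,.204)])
E
```

```text
[[-0.001  0.293  0.956]
 [-0.002  0.956 -0.293]
 [-1.    -0.002 -0.   ]]
[0.0008, -0.1572, 0.2562]
[0.0012, -0.4381, 0.3633]
[0.0014, -0.5602, 0.4426]
```

Request:
send_rows(
  increments=[
    [-1,0,-0.02,0.03,0],
    [-1,0,-0.04,0.06,0],
    [-1,0,-0.06,0.095,0],
    [-1,0,-0.08,0.13,0],
    [-1,0,-0.105,0.16,0],
  ],
)

```text
time: 0.57
tool_pos: [0.2847, 0.3771, 0.2049]
ee_rot: [-1.054, 1.57, -1.352]
wrist_force: [1.3, -0.5, 0.3]
width: 0.0643
```

Request:
send_rows(
  increments=[
    [-1,0,-0.03,0.02,0],
    [-1,0,-0.065,0.04,0],
    [-1,0,-0.1,0.055,0],
    [-1,0,-0.14,0.065,0],
    [-1,0,-0.18,0.075,0],
  ],
)

```text
time: 0.98
tool_pos: [0.302, 0.1826, 0.205]
ee_rot: [-2.025, 1.57, -2.322]
wrist_force: [1.4, -0.1, -0.6]
width: 0.0307
```

```bash
python3 - <<'E'
from bench import robot
from h import *
o,p,R=st(robot);print(o["time"],p.round(4),R.round(3).tolist(),o["width"])
rows(robot,[(.36,0,.2),(.40,-.16,.2),(.60,-.15,.2),(.633,-.102,.2)])
E
```

```text
0.9833 [0.302  0.1826 0.205 ] [[-0.0, 0.293, 0.956], [-0.0, 0.956, -0.293], [-1.0, -0.001, -0.0]] 0.030735647411934408
[0.0051, -0.1576, 0.109]
[0.0051, -0.2989, 0.1941]
[0.005, -0.2308, 0.3824]
[0.005, -0.1752, 0.3999]
```

Request:
send_rows(
  increments=[
    [-1,0,-0.04,0.015,0],
    [-1,0,-0.075,0.03,0],
    [-1,0,-0.11,0.05,0],
    [-1,0,-0.15,0.065,0],
    [-1,0,-0.185,0.085,0],
  ],
)

```text
time: 1.4
tool_pos: [0.3285, -0.0192, 0.2056]
ee_rot: [0.26, 1.57, -0.038]
wrist_force: [1.6, -0.1, -0.5]
width: 0.0006
```

Request:
send_rows(
  increments=[
    [-1,0,-0.035,0.02,0],
    [-1,0,-0.06,0.05,0],
    [-1,0,-0.075,0.085,0],
    [-1,0,-0.075,0.125,0],
    [-1,0,-0.07,0.165,0],
  ],
)

```text
time: 1.82
tool_pos: [0.4673, -0.1352, 0.2052]
ee_rot: [-1.557, 1.57, -1.859]
wrist_force: [0.3, -0.0, 1.3]
width: 0.0003
```

```bash
python3 - <<'E'
from bench import robot
from h import *
o,p,R=st(robot);print(o["time"],p.round(4),R.round(3).tolist(),o["width"])
rows(robot,[(.60,-.15,.2),(.633,-.102,.2)])
s=robot.snapshot("wrist"); cv2.imwrite("pics/w1.png",s["image"][:,:,::-1]);np.savez("pics/w1.npz",**s)
E
```

```text
1.8167 [ 0.4673 -0.1352  0.2052] [[-0.0, 0.298, 0.955], [-0.0, 0.955, -0.298], [-1.0, -0.001, 0.0]] 0.0002604389278119985
[0.0052, 0.0253, 0.1311]
[0.0051, 0.081, 0.1483]
```

View pics/w1.png

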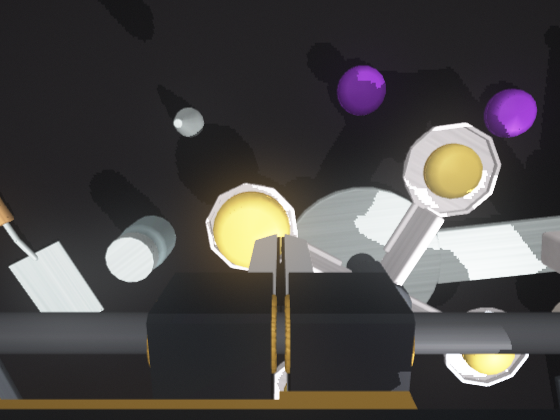

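Request:
send_rows(
  increments=[
    [-1,0,0.015,0.035,0],
    [-1,0,0.035,0.07,0],
    [-1,0,0.055,0.105,0],
    [-1,0,0.075,0.14,0],
    [-1,0,0.081,0.148,0],
  ],
)

```text
time: 2.28
tool_pos: [0.6353, -0.097, 0.2018]
ee_rot: [2.754, 1.568, 2.458]
wrist_force: [-1.0, 0.5, -0.9]
width: -0.0
```

Request:
send_rows(
  increments=[
    [-1,0,0,0,0],
    [-1,0.03,0,0,0],
    [-1,0.05,0,0,0],
    [-1,0.065,0,0,0],
    [-1,0.07,0,0,0],
  ],
)

```text
time: 2.7
tool_pos: [0.6286, -0.0988, 0.1327]
ee_rot: [-3.021, 1.565, 2.964]
wrist_force: [-0.5, 0.9, -0.3]
width: 0.0007
```

```bash
python3 - <<'E'
from bench import robot
from h import *
o,p,R=st(robot);print(o["time"],p.round(4),o["wrist_force"].round(1) if hasattr(o["wrist_force"],"round") else o["wrist_force"])
for n in("top","scene"):
    s=robot.snapshot(n);a=s["image"][:,:,::-1];a=a[130:280,225:425] if n=="top" else a[140:290,150:350]
    cv2.imwrite(f"pics/{n}2.png",cv2.resize(a,None,fx=4,fy=4,interpolation=2))
E
```

```text
2.7 [ 0.6286 -0.0988  0.1327] [-0.5  0.9 -0.3]
```

View pics/top2.png

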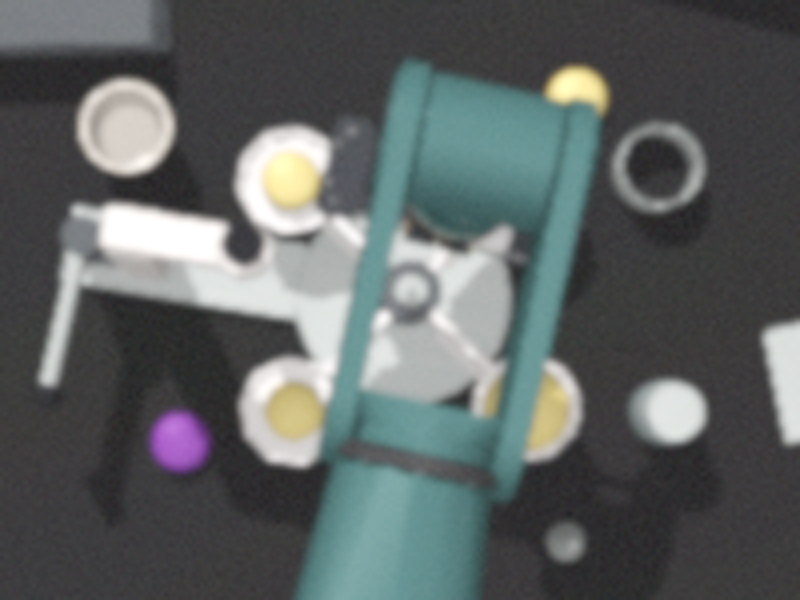

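View pics/scene2.png

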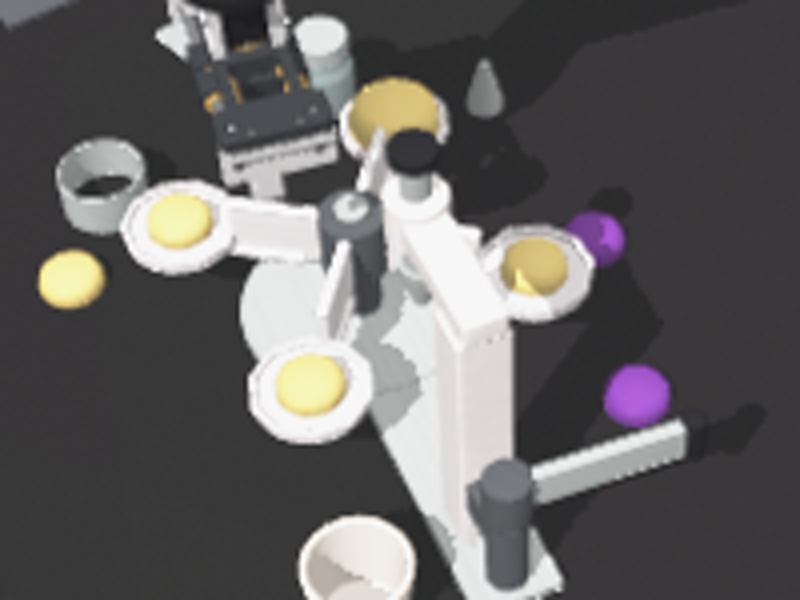

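```bash
python3 - <<'E'
from bench import robot
from h import *
s=dict(np.load("pics/scene0.npz"))
o,p,R=st(robot);print(o["time"],p.round(4),R.round(3).tolist())
f=lambda P:((proj(s,P)-[150,140]+.5)*4-.5).round()
print("tcp",f(p),"at spoke top z",f([p[0],p[1],.098]),"z.065",f([p[0],p[1],.065]))
H=np.array([.577,-.082]);
for r in(.03,.06,.085):print(f([*(H+r*np.array([np.cos(-.796),np.sin(-.796)])),.098]))
E
```

```text
2.8 [ 0.6299 -0.0989  0.1348] [[-0.003, 0.294, 0.956], [0.0, 0.956, -0.294], [-1.0, -0.0, -0.003]]
tcp [265. 193.] at spoke top z [271. 231.] z.065 [275. 264.]
[308. 207.]
[265. 202.]
[230. 197.]
```

Request:
send_rows(
  increments=[
    [-1,0.02,0,0,0],
    [-1,0.04,0,0,0],
    [-1,0.06,0,0,0],
    [-1,0.068,0,0,0],
    [-1,0.068,0,0,0],
  ],
)

```text
time: 3.22
tool_pos: [0.6305, -0.0987, 0.0665]
ee_rot: [-3.087, 1.568, 2.898]
wrist_force: [-0.6, -0.6, -0.2]
width: 0.0007
```

```bash
cat > arc.py <<'E'
from bench import robot
from h import *
import sys
H=np.array([.577,-.082])
o,p,R=st(robot);d=p[:2]-H
a=np.degrees(np.arctan2(d[1],d[0]));print(o["time"],p.round(4),"ang",a.round(1),"r",np.hypot(*d).round(4),np.array(o["wrist_force"]).round(1))
r=float(sys.argv[1]);step=float(sys.argv[2])
z=p[2]
rows(robot,[[*(H+r*np.array([np.cos(np.radians(a+step*i)),np.sin(np.radians(a+step*i))])),.065] for i in range(1,16)])
E
python3 arc.py 0.057 -6
```

```text
3.2167 [ 0.6305 -0.0987  0.0665] ang -17.3 r 0.056 [-0.6 -0.6 -0.2]
[0.0015, -0.006, 0.0006]
[0.0015, -0.0118, -0.0003]
[0.0015, -0.0176, -0.0019]
[0.0015, -0.0232, -0.0041]
[0.0015, -0.0285, -0.0068]
[0.0015, -0.0335, -0.0101]
[0.0015, -0.0381, -0.0138]
[0.0015, -0.0423, -0.0181]
[0.0015, -0.046, -0.0227]
[0.0016, -0.0492, -0.0277]
[0.0016, -0.0519, -0.0331]
[0.0016, -0.0541, -0.0386]
[0.0016, -0.0556, -0.0444]
[0.0016, -0.0565, -0.0503]
[0.0016, -0.0568, -0.0563]
```

Request:
send_rows(
  increments=[
    [-1,0,-0.006,0,0],
    [-1,0,-0.012,0,0],
    [-1,0,-0.018,-0.002,0],
    [-1,0,-0.023,-0.004,0],
    [-1,0,-0.028,-0.007,0],
  ],
)

```text
time: 3.63
tool_pos: [0.6175, -0.1243, 0.0689]
ee_rot: [0.054, 1.568, -0.245]
wrist_force: [1.2, 1.3, -0.4]
width: 0.0007
```

Request:
send_rows(
  increments=[
    [-1,0,-0.005,-0.003,0],
    [-1,0,-0.01,-0.007,0],
    [-1,0,-0.014,-0.011,0],
    [-1,0,-0.018,-0.016,0],
    [-1,0,-0.021,-0.021,0],
  ],
)

```text
time: 4.05
tool_pos: [0.5901, -0.1379, 0.0675]
ee_rot: [-1.025, 1.57, -1.324]
wrist_force: [1.1, 0.8, 0.2]
width: 0.0008
```

```bash
python3 arc.py 0.057 -6; python3 - <<'E'
from bench import robot
from h import *
s=robot.snapshot("scene");a=s["image"][140:290,150:350,::-1]
cv2.imwrite("pics/scene3.png",cv2.resize(a,None,fx=4,fy=4,interpolation=2))
E
```

```text
4.05 [ 0.5901 -0.1379  0.0675] ang -76.8 r 0.0574 [1.1 0.8 0.2]
[0.0025, -0.0024, -0.0055]
[0.0025, -0.0045, -0.0111]
[0.0025, -0.0061, -0.0168]
[0.0025, -0.0071, -0.0227]
[0.0025, -0.0074, -0.0287]
[0.0025, -0.0071, -0.0346]
[0.0025, -0.0062, -0.0405]
[0.0025, -0.0047, -0.0463]
[0.0025, -0.0026, -0.0519]
[0.0025, 0.0001, -0.0572]
[0.0025, 0.0033, -0.0622]
[0.0025, 0.007, -0.0669]
[0.0024, 0.0112, -0.0711]
[0.0024, 0.0159, -0.0749]
[0.0024, 0.0208, -0.0782]
```

View pics/scene3.png

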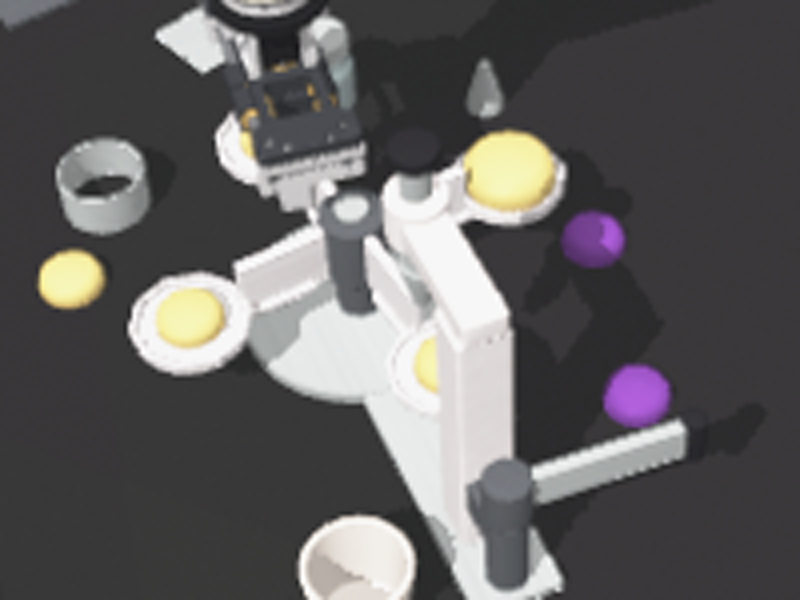

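Request:
send_rows(
  increments=[
    [-1,0,-0.002,-0.006,0],
    [-1,0,-0.004,-0.011,0],
    [-1,0,-0.006,-0.017,0],
    [-1,0,-0.007,-0.023,0],
    [-1,0,-0.007,-0.029,0],
  ],
)

```text
time: 4.52
tool_pos: [0.5608, -0.1356, 0.0677]
ee_rot: [-0.003, 1.569, -0.301]
wrist_force: [3.4, -0.0, 0.2]
width: 0.0001
```

Request:
send_rows(
  increments=[
    [-1,0,0.0,-0.006,0],
    [-1,0,0.001,-0.012,0],
    [-1,0,0.003,-0.018,0],
    [-1,0,0.005,-0.023,0],
    [-1,0,0.007,-0.028,0],
  ],
)

```text
time: 4.93
tool_pos: [0.5355, -0.1205, 0.0675]
ee_rot: [-2.173, 1.57, -2.47]
wrist_force: [2.2, -2.0, 0.3]
width: 0.0006
```

```bash
python3 arc.py 0.057 -4; python3 - <<'E'
from bench import robot
from h import *
for n in("top","scene"):
    s=robot.snapshot(n);a=s["image"][:,:,::-1];a=a[130:280,225:425] if n=="top" else a[140:290,150:350]
    cv2.imwrite(f"pics/{n}4.png",cv2.resize(a,None,fx=4,fy=4,interpolation=2))
    np.savez(f"pics/{n}4.npz",**s)
E
```

```text
4.9333 [ 0.5355 -0.1205  0.0675] ang -137.2 r 0.0566 [ 2.2 -2.   0.3]
[0.0025, 0.0018, -0.0036]
[0.0025, 0.0041, -0.0068]
[0.0025, 0.0067, -0.0098]
[0.0025, 0.0095, -0.0127]
[0.0025, 0.0124, -0.0153]
[0.0025, 0.0156, -0.0178]
[0.0025, 0.0189, -0.02]
[0.0025, 0.0223, -0.022]
[0.0025, 0.0259, -0.0237]
[0.0025, 0.0296, -0.0252]
[0.0025, 0.0334, -0.0264]
[0.0025, 0.0373, -0.0274]
[0.0025, 0.0412, -0.028]
[0.0025, 0.0451, -0.0284]
[0.0025, 0.0491, -0.0286]
```

View pics/top4.png

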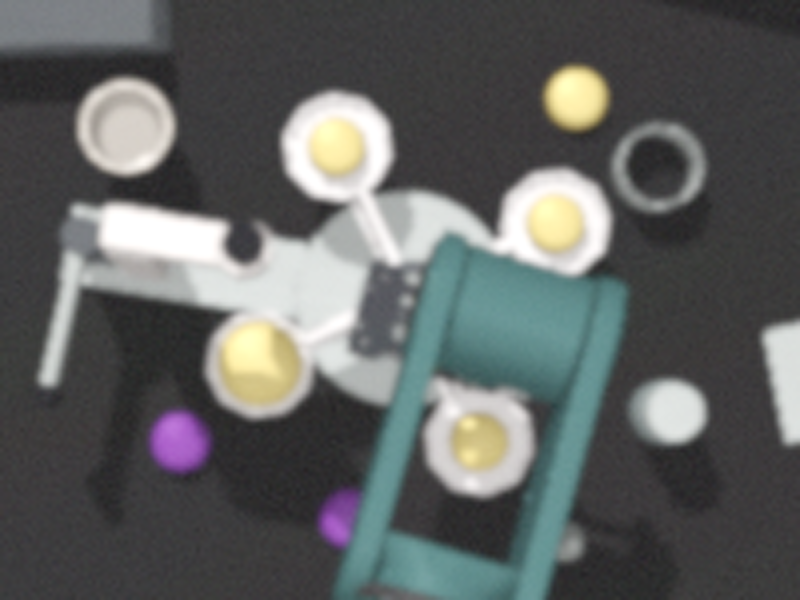

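View pics/scene4.png

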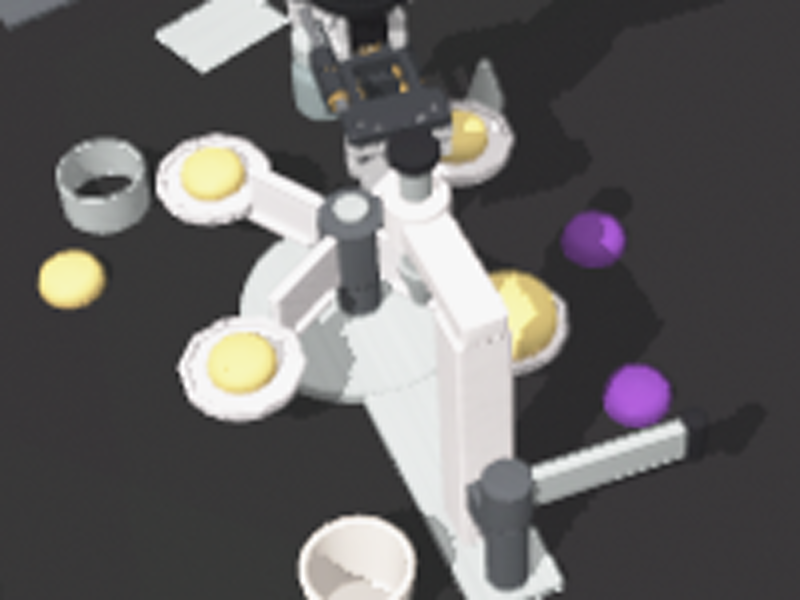

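```bash
cat > ang.py <<'E'
from h import *
import sys
t=dict(np.load(sys.argv[1]));hub=np.array([.57686,-.08177])
for a in eval(sys.argv[2]):
    d=onz(t,((a[0]+.5)/4-.5+225,(a[1]+.5)/4-.5+130),.069)[:2]-hub;g=np.degrees(np.arctan2(d[1],d[0]));print(np.hypot(*d).round(4),g.round(2),(g%90).round(2))
E
python3 ang.py pics/top4.npz "[(337,146),(554,223),(480,440),(259,365)]"
```

```text
0.1252 23.63 23.63
0.1249 -65.81 24.19
0.1247 -155.07 24.93
0.1254 114.52 24.52
```

Request:
send_rows(
  increments=[
    [-1,0,0.003,-0.005,0],
    [-1,0,0.006,-0.009,0],
    [-1,0,0.01,-0.013,0],
    [-1,0,0.013,-0.016,0],
    [-1,0,0.016,-0.018,0],
  ],
)

```text
time: 5.45
tool_pos: [0.5231, -0.0995, 0.0674]
ee_rot: [-3.133, 1.57, 2.853]
wrist_force: [1.0, -1.7, -0.2]
width: 0.0007
```

Request:
send_rows(
  increments=[
    [-1,0,0.002,-0.001,0],
    [-1,0,0.004,-0.002,0],
    [-1,0,0.005,-0.003,0],
    [-1,0,0.005,-0.003,0],
  ],
)

```text
time: 5.78
tool_pos: [0.5219, -0.0938, 0.0673]
ee_rot: [2.699, 1.57, 2.401]
wrist_force: [-0.5, 0.5, -0.1]
width: 0.0005
```

```bash
python3 arc.py 0.057 -2|head -6; python3 - <<'E'
from bench import robot
from h import *
for n in("top","scene","wrist"):
    s=robot.snapshot(n);a=s["image"][:,:,::-1]
    if n!="wrist":
        a=a[130:280,225:425] if n=="top" else a[140:290,150:350]
        a=cv2.resize(a,None,fx=4,fy=4,interpolation=2)
    cv2.imwrite(f"pics/{n}5.png",a)
    np.savez(f"pics/{n}5.npz",**s)
E
```

```text
5.7833 [ 0.5219 -0.0938  0.0673] ang -167.9 r 0.0563 [-0.5  0.5 -0.1]
[0.0023, 0.0014, -0.0015]
[0.0023, 0.0032, -0.0024]
[0.0023, 0.005, -0.0032]
[0.0023, 0.0069, -0.004]
[0.0023, 0.0087, -0.0047]
```

View pics/top5.png

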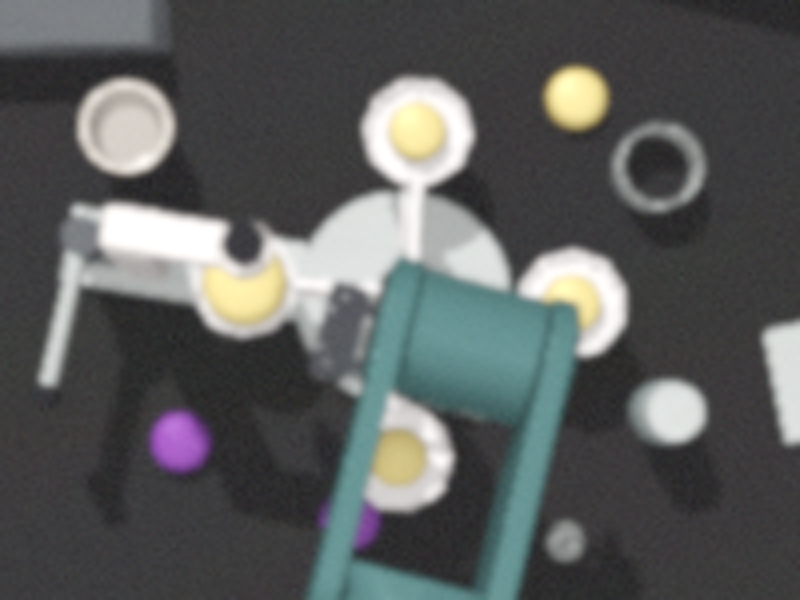

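View pics/wrist5.png

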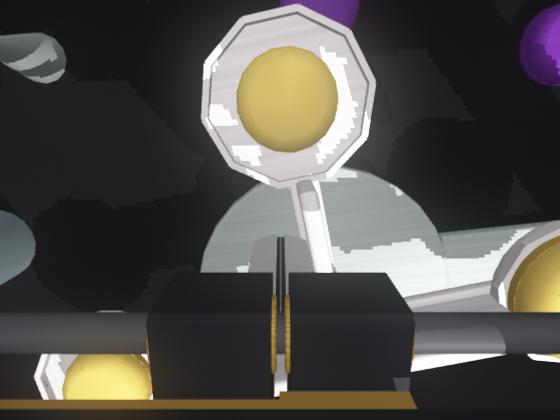

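```bash
python3 ang.py pics/top5.npz "[(418,131),(574,303),(399,457),(244,283)]"; python3 - <<'E'
from h import *
s=dict(np.load("pics/wrist5.npz"));P=onz(s,(288,97),.069);d=P[:2]-[.57686,-.08177];print(P,np.hypot(*d),np.degrees(np.arctan2(d[1],d[0])))
E
```

```text
0.1253 -5.6 84.4
0.1276 -94.69 85.31
0.1249 175.72 85.72
0.1246 84.93 84.93
[ 0.45118922 -0.06944308  0.069     ] 0.12627389973893502 174.39783766660557
```

```bash
python3 - <<'E'
import cv2,numpy as np
t=np.load("pics/top0.npz")["image"][:,:,::-1]
a=cv2.resize(t[170:215,230:300],None,fx=11,fy=11,interpolation=2)
cv2.imwrite("pics/z1.png",a)
s=np.load("pics/scene5.npz")["image"][:,:,::-1]
cv2.imwrite("pics/z2.png",cv2.resize(s[165:300,200:330],None,fx=4.4,fy=4.4,interpolation=2))
E
```

```text
(no output)
```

View pics/z1.png

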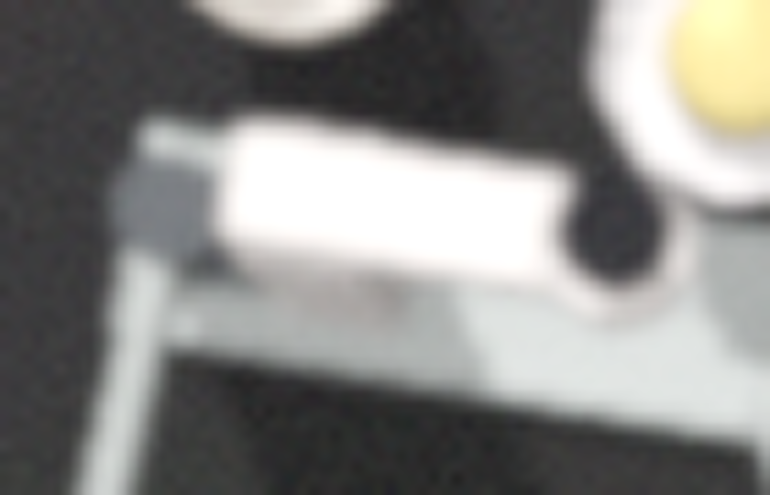

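View pics/z2.png

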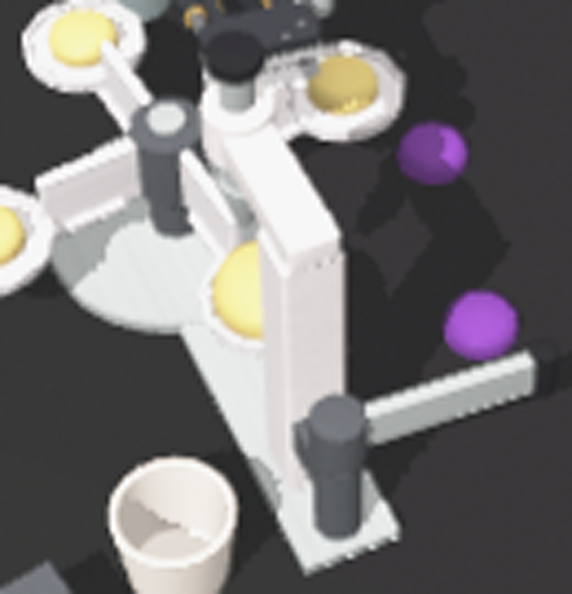

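```bash
python3 - <<'E'
from h import *
t=dict(np.load("pics/top0.npz"));H=np.array([.57686,-.08177])
q=lambda u,v,z:onz(t,((u+.5)/11-.5+230,(v+.5)/11-.5+170),z)[:2]
an=lambda d:np.degrees(np.arctan2(d[1],d[0])).round(2)
print("strip",an(q(180,350,.01)-q(750,440,.01)),"boomU",an(q(240,115,.23)-q(570,160,.23)),"boomL",an(q(225,243,.23)-q(545,283,.23)))
for n,u,v,z in[("pist",613,237,.277),("boomrear",226,180,.23),("boomfront",557,222,.23)]:
    d=q(u,v,z)-H;print(n,np.hypot(*d).round(4),an(d))
# hub check: foot
E
```

```text
strip 79.63 boomU 80.76 boomL 81.44
pist 0.1243 80.14
boomrear 0.2242 79.13
boomfront 0.1401 77.82
```

```bash
python3 - <<'E'
from h import *
H=np.array([.57686,-.08177])
an=lambda d:np.degrees(np.arctan2(d[1],d[0])).round(2)
for f in("top0","top4","top5"):
    t=dict(np.load(f"pics/{f}.npz"));g=cv2.cvtColor(t["image"],cv2.COLOR_RGB2GRAY).astype(float)
    print(f);print(g[184:199,278:294].astype(int)) if f=="top0" else 0
    w=np.clip(130-g[184:199,278:294],0,100)
    m=(w>0).astype(np.uint8);n,l,st_,c=cv2.connectedComponentsWithStats(m,connectivity=4)
    k=l[7,7];ww=w*(l==k);v,u=np.mgrid[184:199,278:294]
    c=((ww*u).sum()/ww.sum(),(ww*v).sum()/ww.sum())
    d=onz(t,c,.277)[:2]-H;print(c,st_[k],np.hypot(*d),an(d))
E
```

```text
top0
[[127 118 105  85  72  64  61  72  97 160 210 237 248 253 254 251]
 [197 186 168 136  99  70  66  60  76 118 168 203 225 239 248 252]
 [240 232 211 176 119  75  57  56  63  82 118 158 186 207 224 238]
 [254 247 228 186 123  76  61  60  61  66  87 123 153 170 184 202]
 [255 246 220 170 106  69  57  56  59  59  69  98 137 163 163 156]
 [254 239 203 143  86  58  59  62  63  60  63  83 128 167 176 155]
 [252 232 189 124  72  57  61  60  61  59  61  74 126 174 191 177]
 [251 230 186 123  76  60  61  59  57  61  63  79 136 185 203 192]
 [252 233 200 139  85  65  62  61  62  61  62  90 153 200 212 197]
 [251 241 219 172 110  78  63  65  58  60  71 110 171 211 216 196]
 [247 242 229 201 160 115  81  70  69  79  98 135 186 212 213 194]
 [235 234 231 224 203 171 139 111 106 120 142 167 191 208 206 194]
 [220 221 227 233 229 214 192 170 162 170 183 192 199 201 204 199]
 [218 217 220 226 233 232 220 206 197 198 199 199 200 205 210 204]
 [224 223 221 221 223 225 220 209 204 201 202 202 207 214 217 211]]
(np.float64(285.18857020547944), np.float64(189.2523544520548)) [ 0  0 13 12 91] 0.12537381391523003 77.92
top4
(np.float64(286.10544036859824), np.float64(188.43859649122808)) [  0   0  16  12 112] 0.12339399225177793 76.71
top5
(np.float64(286.10589907604833), np.float64(188.44758351101635)) [  0   0  16  12 111] 0.1233877887635107 76.72
```

```bash
python3 - <<'E'
from h import *
t=dict(np.load("pics/top0.npz"))
q=lambda u,v,z:onz(t,((u+.5)/4-.5+225,(v+.5)/4-.5+130),z)[:2]
for a,b in[((291,180),(526,408)),((522,178),(295,412)),((337,146),(480,440)),((554,223),(259,365)),((418,131),(399,457))]:
    print(((q(*a,.069)+q(*b,.069))/2).round(4))
for H in([.57686,-.08177],[.5757,-.0822]):
  d=onz(t,(285.4,190.5),.277)[:2]-H;print(np.hypot(*d),np.degrees(np.arctan2(d[1],d[0])))
  for u,v in[(418,131),(399,457),(244,283)]:
    d=q(u,v,.069)-H;print(np.degrees(np.arctan2(d[1],d[0]))%90)
E
```

```text
[ 0.5768 -0.0828]
[ 0.5758 -0.0833]
[ 0.5777 -0.0829]
[ 0.5764 -0.0817]
[ 0.5769 -0.0832]
0.12423286153449074 79.38971766264783
84.40365751200531
85.72442699112773
84.9300199914559
0.12487360517093711 78.90289675746877
84.64889623876387
85.48590636136322
84.41827615032254
```

Request:
send_rows(
  increments=[
    [-1,0,0.002,-0.001,0],
    [-1,0,0.0045,-0.002,0],
    [-1,0,0.0045,-0.002,0],
  ],
)

```text
time: 6.18
tool_pos: [0.5216, -0.0889, 0.0674]
ee_rot: [2.212, 1.57, 1.914]
wrist_force: [0.2, -0.2, -0.7]
width: 0.0005
```

```bash
python3 arc.py 0.057 -1|head -4; python3 - <<'E'
from bench import robot
from h import *
for n in("top","scene","wrist"):
    s=robot.snapshot(n);a=s["image"][:,:,::-1]
    if n!="wrist":
        a=a[130:280,225:425] if n=="top" else a[140:290,150:350]
        a=cv2.resize(a,None,fx=4,fy=4,interpolation=2)
    cv2.imwrite(f"pics/{n}6.png",a)
    np.savez(f"pics/{n}6.npz",**s)
E
```

```text
6.1833 [ 0.5216 -0.0889  0.0674] ang -172.9 r 0.0559 [ 0.2 -0.2 -0.7]
[0.0024, 0.0004, -0.0014]
[0.0024, 0.0014, -0.0018]
[0.0024, 0.0023, -0.0022]
```

View pics/top6.png

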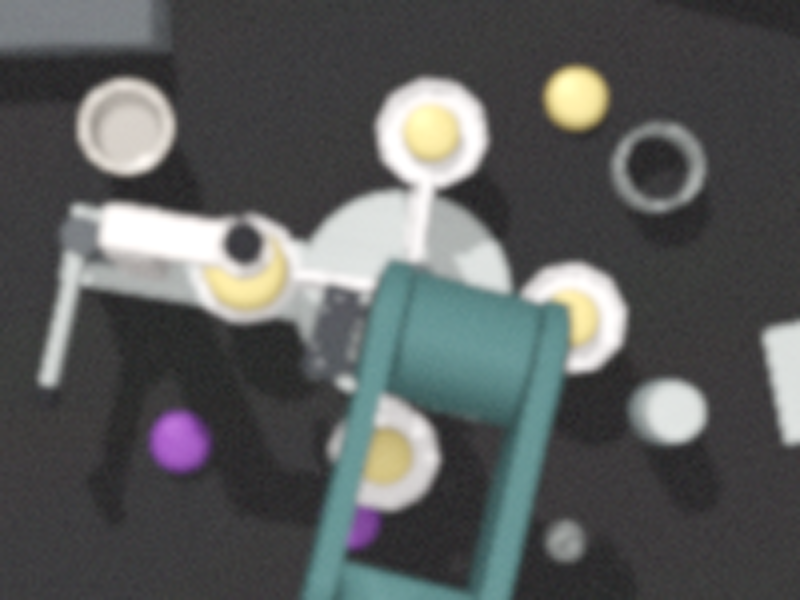

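View pics/wrist6.png

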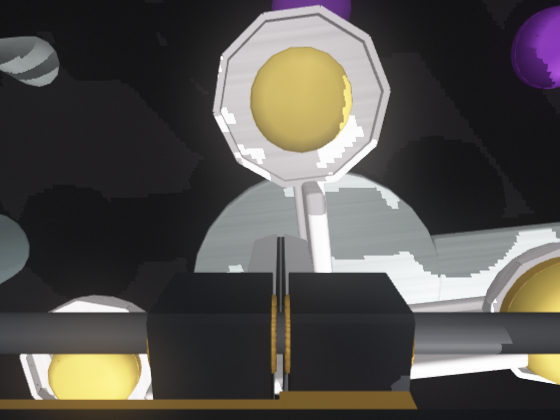

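```bash
sed -i 's/\[.57686,-.08177\]/[.5767,-.0825]/' ang.py; python3 ang.py pics/top6.npz "[(432,132),(385,454),(573,318),(247,269)]"; python3 - <<'E'
from h import *
s=dict(np.load("pics/wrist6.npz"));P=onz(s,(302,97),.069);d=P[:2]-[.5767,-.0825];print(P,np.hypot(*d),np.degrees(np.arctan2(d[1],d[0])))
E
```

```text
0.1258 -10.16 79.84
0.1236 170.4 80.4
0.1272 -99.83 80.17
0.1242 79.86 79.86
[ 0.45262313 -0.05839579  0.069     ] 0.12639652476010643 169.00618010776324
```

View pics/scene6.png

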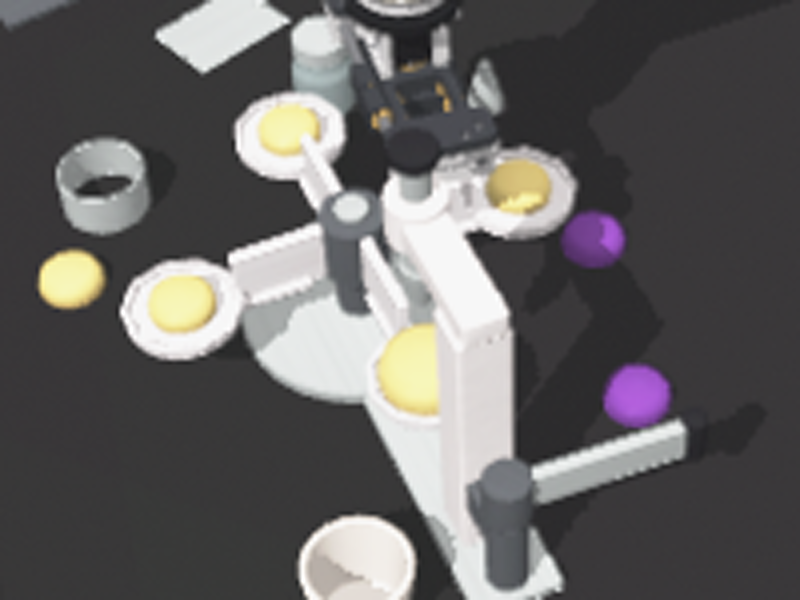

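Request:
send_rows(
  increments=[
    [-1,0,0.001,0,0],
    [-1,0,0.001,0,0],
    [-1,0,-0.006,0.003,0],
    [-1,0,-0.015,0.006,0],
    [-1,0,-0.015,0.006,0],
  ],
)

```text
time: 6.75
tool_pos: [0.5232, -0.1075, 0.0675]
ee_rot: [-0.971, 1.57, -1.27]
wrist_force: [-0.5, -0.0, -0.4]
width: 0.0005
```

Request:
send_rows(
  increments=[
    [-1,-0.03,0,0,0],
    [-1,-0.07,0,0,0],
    [-1,-0.11,0,0,0],
    [-1,-0.14,0,0,0],
    [-1,-0.14,0,0,0],
  ],
)

```text
time: 7.17
tool_pos: [0.5265, -0.1071, 0.2163]
ee_rot: [0.005, 1.556, -0.294]
wrist_force: [1.3, -0.6, 1.1]
width: 0.0005
```

```bash
python3 - <<'E'
from bench import robot
from h import *
o,p,R=st(robot);print(o["time"],p.round(4))
rows(robot,[(.653,-.042,.21)])
E
```

```text
7.1667 [ 0.5265 -0.1071  0.2163]
[0.0078, 0.0994, 0.1016]
```

Request:
send_rows(
  increments=[
    [-1,0,0.02,0.03,0],
    [-1,0,0.045,0.06,0],
    [-1,0,0.075,0.085,0],
    [-1,0,0.1,0.1,0],
    [-1,0,0.1,0.1,0],
  ],
)

```text
time: 7.58
tool_pos: [0.6505, -0.036, 0.2042]
ee_rot: [2.524, 1.567, 2.23]
wrist_force: [-0.9, -1.2, 0.4]
width: 0.0002
```

```bash
python3 - <<'E'
from bench import robot
from h import *
o,p,R=st(robot);print(o["time"],p.round(4))
s=robot.snapshot("wrist");np.savez("pics/w7.npz",**s);cv2.imwrite("pics/w7.png",s["image"][:,:,::-1])
print(s["world_from_camera"].round(3).tolist())
E
```

```text
7.5833 [ 0.6505 -0.036   0.2042]
[[0.29, 0.931, 0.22, 0.587], [0.957, -0.283, -0.064, -0.018], [0.003, 0.229, -0.973, 0.384], [0.0, 0.0, 0.0, 1.0]]
```

View pics/w7.png

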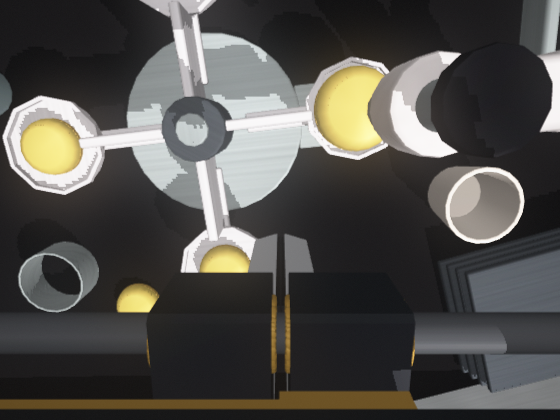

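```bash
python3 - <<'E'
import cv2,numpy as np
a=np.load("pics/w7.npz")["image"][:,:,::-1]
g=cv2.convertScaleAbs(a,alpha=2.5)
cv2.imwrite("pics/w7a.png",cv2.resize(g[20:190,290:560],None,fx=2.9,fy=2.9,interpolation=2))
cv2.imwrite("pics/w7b.png",cv2.resize(a[80:200,0:240],None,fx=3.3,fy=3.3,interpolation=2))
E
```

```text
(no output)
```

View pics/w7a.png

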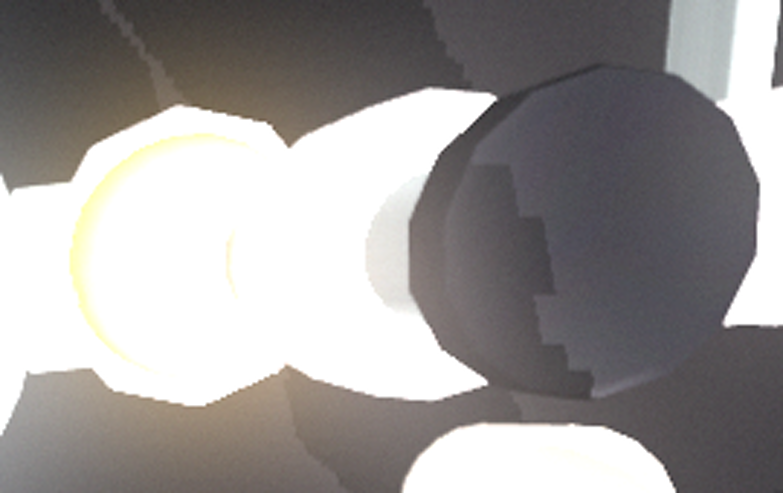

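View pics/w7b.png

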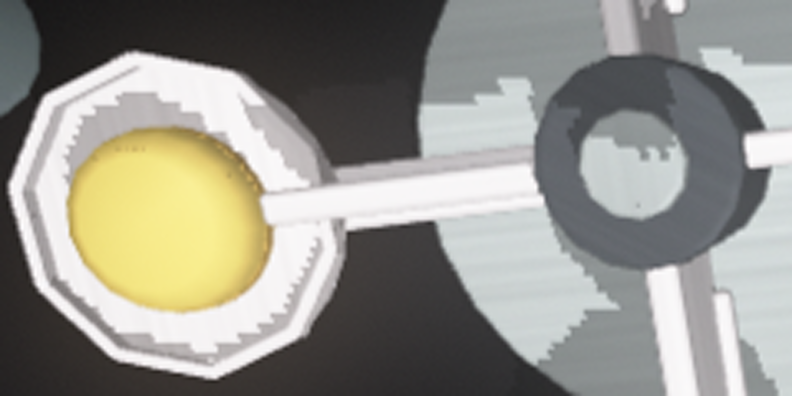

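```bash
python3 - <<'E'
from h import *
s=dict(np.load("pics/w7.npz"))
an=lambda d:np.degrees(np.arctan2(d[1],d[0])).round(2)
hub=onz(s,(194,129),.108)[:2];P=onz(s,(497.6,100),.277)[:2];D=onz(s,(358,107.5),.069)[:2];O=onz(s,(51.5,145),.069)[:2]
print(hub.round(4),P.round(4),D.round(4),O.round(4),((D+O)/2).round(4))
for n,d in(("pist",P-hub),("dish",D-hub),("opp",hub-O),("dish-opp",D-O),):print(n,np.hypot(*d).round(4),an(d))
hs=onz(s,(194,129),.108)
E
```

```text
[ 0.5774 -0.079 ] [0.5999 0.0406] [0.5985 0.045 ] [ 0.5542 -0.2045] [ 0.5763 -0.0797]
pist 0.1217 79.35
dish 0.1258 80.35
opp 0.1276 79.52
dish-opp 0.2534 79.93
```

```bash
python3 - <<'E'
from h import *
s=dict(np.load("pics/w7.npz"))
h=cv2.cvtColor(s["image"],cv2.COLOR_RGB2HSV);m=cv2.inRange(h,(18,60,90),(36,255,255))[40:180,300:420]
ys,xs=np.nonzero(m);print(xs.min()+300,xs.max()+300)
for x in range(315,385,6):
    y=np.nonzero(m[:,x-300])[0];print(x,y.min()+40,y.max()+40,(y.min()+y.max())/2+40)
h0=onz(s,(194,129),.108)[:2]
c,_=cv2.minEnclosingCircle(np.c_[xs,ys].astype(np.float32));print(c,_)
E
```

```text
314 384
315 99 121 110.0
321 86 133 109.5
327 79 140 109.5
333 74 144 109.0
339 70 148 109.0
345 68 149 108.5
351 66 150 108.0
357 66 150 108.0
363 66 149 107.5
369 67 148 107.5
375 69 145 107.0
381 73 140 106.5
(56.0390510559082, 68.06210327148438) 43.4208869934082
```

```bash
python3 - <<'E'
from bench import robot
from h import *
s=robot.snapshot("top");np.savez("pics/top8.npz",**s);a=s["image"][:,:,::-1]
cv2.imwrite("pics/top8.png",cv2.resize(a[130:280,225:425],None,fx=4,fy=4,interpolation=2))
w=dict(np.load("pics/wrist6.npz"))
t=dict(np.load("pics/top0.npz"))
q=lambda u,v,z:onz(t,((u+.5)/4-.5+225,(v+.5)/4-.5+130),z)[:2]
a=q(73,255,.11);b=q(48,383,.11);print(a.round(4),b.round(4),np.degrees(np.arctan2(*(b-a)[::-1])))
o,p,R=st(robot);print(p)
E
```

```text
[0.6091 0.1695] [0.5138 0.1899] 167.8796820758019
[ 0.64794666 -0.03902808  0.20552692]
```

View pics/top8.png

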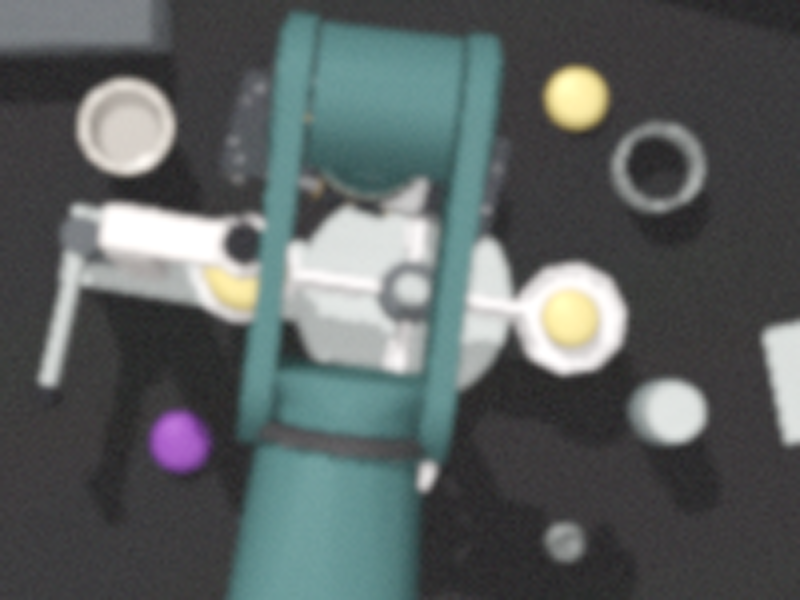

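Request:
send_rows(
  increments=[
    [-1,0,-0.03,-0.025,0],
    [-1,0,-0.055,-0.055,0],
    [-1,0,-0.075,-0.085,0],
    [-1,0,-0.085,-0.11,0],
    [-1,0,-0.065,-0.14,0],
  ],
)

```text
time: 8.1
tool_pos: [0.492, -0.0652, 0.2072]
ee_rot: [-1.435, 1.568, -1.741]
wrist_force: [1.9, 1.1, -0.2]
width: 0.0002
```

Request:
send_rows(
  increments=[
    [-1,0,0.02,-0.03,0],
    [-1,0,0.045,-0.055,0],
    [-1,0,0.08,-0.07,0],
    [-1,0,0.115,-0.06,0],
    [-1,0,0.15,-0.045,0],
  ],
)

```text
time: 8.52
tool_pos: [0.4943, 0.0965, 0.2089]
ee_rot: [0.196, 1.568, -0.104]
wrist_force: [0.4, -0.3, 0.5]
width: 0.0006
```

```bash
python3 - <<'E'
from bench import robot
from h import *
o,p,R=st(robot);print(o["time"],p.round(4))
rows(robot,[(.527,.151,.2),(.527,.151,.088)])
s=robot.snapshot("top");np.savez("pics/top9.npz",**s);a=s["image"][:,:,::-1]
cv2.imwrite("pics/top9.png",cv2.resize(a[130:280,225:425],None,fx=4,fy=4,interpolation=2))
s=robot.snapshot("wrist");np.savez("pics/w9.npz",**s);cv2.imwrite("pics/w9.png",s["image"][:,:,::-1])
E
```

```text
8.5167 [0.4943 0.0965 0.2089]
[0.009, 0.0617, 0.0152]
[0.121, 0.0617, 0.0149]
```

View pics/top9.png

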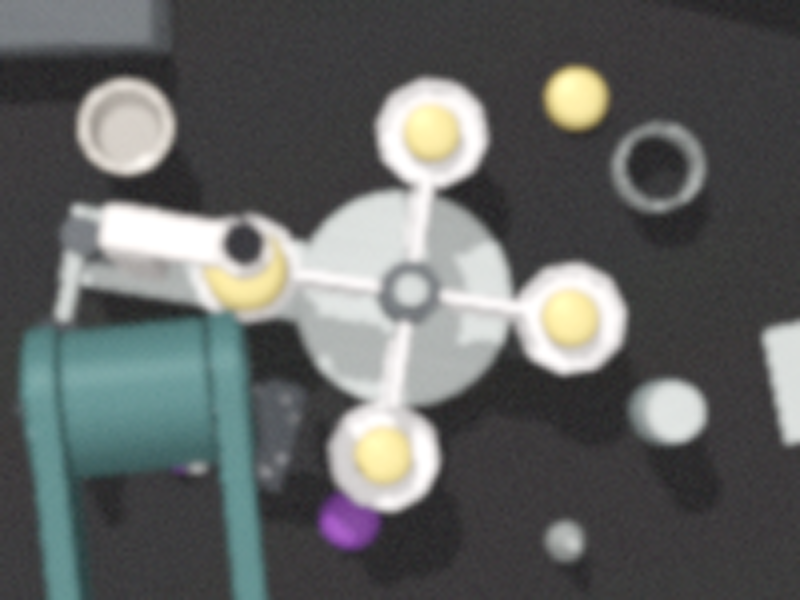

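View pics/w9.png

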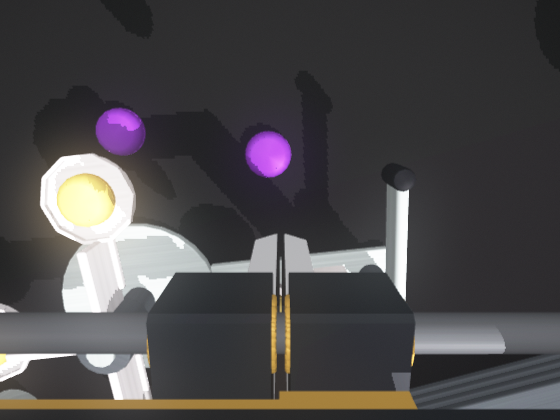

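```bash
python3 - <<'E'
from h import *
t=dict(np.load("pics/top9.npz"))
im=t["image"];hsv=cv2.cvtColor(im,cv2.COLOR_RGB2HSV)
# dish: white|yellow blobs
m=((hsv[...,2]>165)).astype(np.uint8)
q=lambda u,v,z:onz(t,(u,v),z)[:2]
H=np.array([.5767,-.0825]);C=[]
for u,v in[(432,132),(384,456),(572,319)]:
    u=(u+.5)/4+224.5;v=(v+.5)/4+129.5
    for _ in range(4):
        y,x=np.mgrid[0:420,0:560];k=(np.hypot(x-u,y-v)<15.3)&(m>0)
        cnt=np.c_[x[k],y[k]].astype(np.float32)
        # drop spoke side: use circle fit of hull
        p=proj(t,[*H,.069]);dirr=(p-[u,v])/np.linalg.norm(p-[u,v])
        rel=(cnt-[u,v]);ang=(rel@dirr)/(np.linalg.norm(rel,axis=1)+1e-6);cnt=cnt[(ang<.9)]
        hull=cv2.convexHull(cnt)[:,0];hr=np.linalg.norm(hull-[u,v],axis=1);hull=hull[hr>11]
        A=np.c_[2*hull,np.ones(len(hull))];s=np.linalg.lstsq(A,(hull**2).sum(1),rcond=None)[0];u,v=s[:2]
    C.append(q(u,v,.069));d=C[-1]-H;print((u,v),np.sqrt(s[2]+u*u+v*v),np.hypot(*d),np.degrees(np.arctan2(d[1],d[0]))%90)
d=C[0]-C[1];print((C[0]+C[1])/2,np.degrees(np.arctan2(d[1],d[0]))%90)
d=C[2]-(C[0]+C[1])/2;print(np.degrees(np.arctan2(d[1],d[0]))%90)
E
```

```text
(np.float64(332.4841543843789), np.float64(162.79669222518527)) 13.426632256570516 0.1251927698067104 79.99810207526718
(np.float64(320.633066641601), np.float64(243.60169259424202)) 13.41423038593767 0.1251497426375743 80.15990287676831
(np.float64(367.5015389718859), np.float64(209.2089753987896)) 13.421656056773381 0.1261013156847313 79.9837199669836
[ 0.57669074 -0.0826778 ] 80.07898857139762
79.97379756374667
```

Request:
send_rows(
  increments=[
    [-1,0,0.03,0.008,0],
    [-1,0,0.06,0.015,0],
    [-1,0.03,0.06,0.015,0],
    [-1,0.065,0.06,0.015,0],
    [-1,0.085,0.06,0.015,0],
  ],
)

```text
time: 9.03
tool_pos: [0.526, 0.1473, 0.1193]
ee_rot: [-2.469, 1.567, -2.768]
wrist_force: [-1.3, 0.6, -0.7]
width: 0.0005
```

```bash
python3 - <<'E'
from bench import robot
from h import *
o,p,R=st(robot);print(o["time"],p.round(4),np.array(o["wrist_force"]).round(1))
s=robot.snapshot("wrist");cv2.imwrite("pics/w10.png",s["image"][:,:,::-1])
s=robot.snapshot("scene");cv2.imwrite("pics/s10.png",cv2.resize(s["image"][140:310,180:380,::-1],None,fx=3.5,fy=3.5,interpolation=2))
E
```

```text
9.0333 [0.526  0.1473 0.1193] [-1.3  0.6 -0.7]
```

View pics/w10.png

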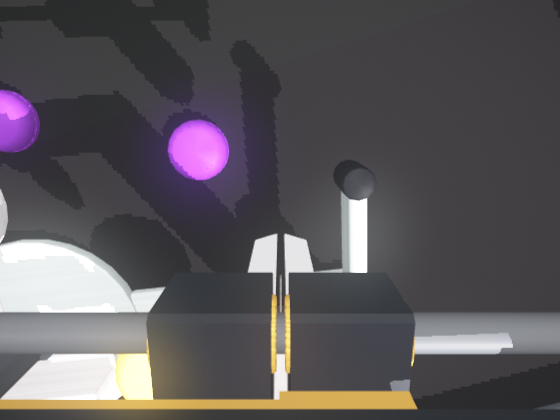

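View pics/s10.png

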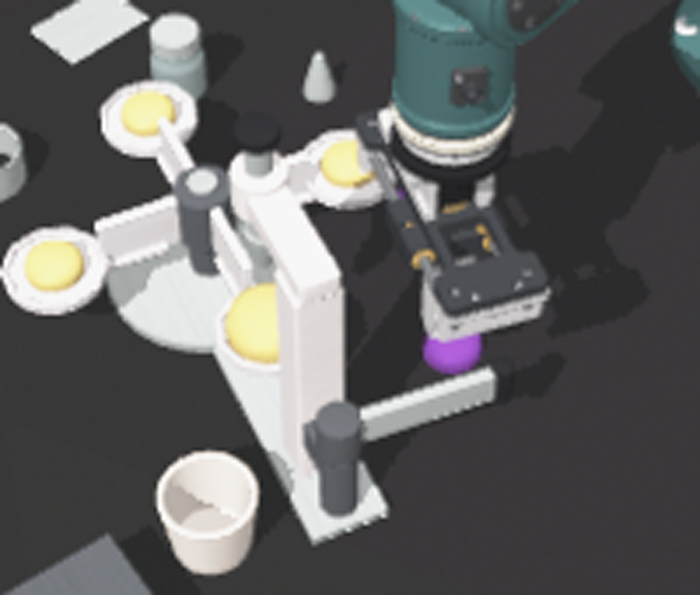

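Request:
send_rows(
  increments=[
    [-1,0.015,0,0,0],
    [-1,0.03,0,0,0],
    [-1,0.03,0,0,0],
  ],
)

```text
time: 9.38
tool_pos: [0.5267, 0.1476, 0.0916]
ee_rot: [-2.532, 1.568, -2.831]
wrist_force: [-0.2, 0.5, -1.3]
width: 0.0002
```

```bash
cat > lev.py <<'E'
from bench import robot
from h import *
o,p,R=st(robot);print(o["time"],p.round(4),np.array(o["wrist_force"]).round(1))
P=np.array([.6235,.163]);r=.092
for th in np.arange(168,100,-5):
    a=np.radians(th);u=np.array([np.cos(a),np.sin(a)]);n=np.array([-u[1],u[0]])
    off=5e-3+12.5e-3*abs(n@R[:2,1])+8e-3*abs(n@R[:2,2])
    q=P+r*u+off*n;print(th,q.round(3),np.round(R.T@(np.array([*q,p[2]])-p),4)[1:])
E
python3 lev.py
```

```text
9.3833 [0.5267 0.1476 0.0916] [-0.2  0.5 -1.3]
168 [0.53  0.164] [ 0.0169 -0.0021]
163 [0.53  0.173] [ 0.0255 -0.004 ]
158 [0.531 0.181] [ 0.033  -0.0053]
153 [0.533 0.188] [ 0.0406 -0.0059]
148 [0.535 0.196] [ 0.0484 -0.0059]
143 [0.538 0.203] [ 0.0562 -0.0052]
138 [0.542 0.21 ] [ 0.0641 -0.0038]
133 [0.546 0.217] [ 0.0719 -0.0017]
128 [0.551 0.223] [0.0796 0.0011]
123 [0.557 0.229] [0.0871 0.0047]
118 [0.563 0.235] [0.0943 0.009 ]
113 [0.57 0.24] [0.1012 0.014 ]
108 [0.577 0.245] [0.1077 0.0196]
103 [0.585 0.249] [0.1137 0.026 ]
```

Request:
send_rows(
  increments=[
    [-1,0,0.01,-0.001,0],
    [-1,0,0.018,-0.002,0],
    [-1,0,0.026,-0.004,0],
    [-1,0,0.033,-0.005,0],
    [-1,0,0.04,-0.006,0],
  ],
)

```text
time: 9.8
tool_pos: [0.5348, 0.1899, 0.0937]
ee_rot: [0.118, 1.569, -0.18]
wrist_force: [0.3, -2.6, 1.3]
width: 0.0005
```

Request:
send_rows(
  increments=[
    [-1,0,0.008,0,0],
    [-1,0,0.016,0.001,0],
    [-1,0,0.024,0.002,0],
    [-1,0,0.032,0.004,0],
    [-1,0,0.039,0.007,0],
  ],
)

```text
time: 10.22
tool_pos: [0.5522, 0.2253, 0.0921]
ee_rot: [-2.809, 1.57, -3.107]
wrist_force: [0.3, -2.4, 0.3]
width: 0.0006
```

Request:
send_rows(
  increments=[
    [-1,0,0.004,0.002,0],
    [-1,0,0.008,0.004,0],
    [-1,0,0.012,0.006,0],
    [-1,0,0.016,0.009,0],
    [-1,0,0.019,0.011,0],
  ],
)

```text
time: 10.63
tool_pos: [0.5685, 0.2396, 0.0923]
ee_rot: [2.895, 1.57, 2.598]
wrist_force: [-0.7, -1.6, -0.3]
width: 0.0003
```

```bash
python3 lev.py|tail -n 15;  python3 - <<'E'
from bench import robot
from h import *
s=robot.snapshot("scene");cv2.imwrite("pics/s11.png",cv2.resize(s["image"][140:310,180:380,::-1],None,fx=3.5,fy=3.5,interpolation=2))
E
```

```text
10.6333 [0.5685 0.2396 0.0923] [-0.7 -1.6 -0.3]
168 [0.53  0.164] [-0.0833 -0.015 ]
163 [0.53  0.173] [-0.0747 -0.017 ]
158 [0.531 0.181] [-0.0672 -0.0182]
153 [0.533 0.188] [-0.0596 -0.0188]
148 [0.535 0.196] [-0.0519 -0.0188]
143 [0.538 0.203] [-0.044  -0.0181]
138 [0.542 0.21 ] [-0.0362 -0.0167]
133 [0.546 0.217] [-0.0283 -0.0146]
128 [0.551 0.223] [-0.0206 -0.0118]
123 [0.557 0.229] [-0.0131 -0.0082]
118 [0.563 0.235] [-0.0059 -0.0039]
113 [0.57 0.24] [0.001  0.0011]
108 [0.577 0.245] [0.0075 0.0068]
103 [0.585 0.249] [0.0134 0.0132]
```

View pics/s11.png

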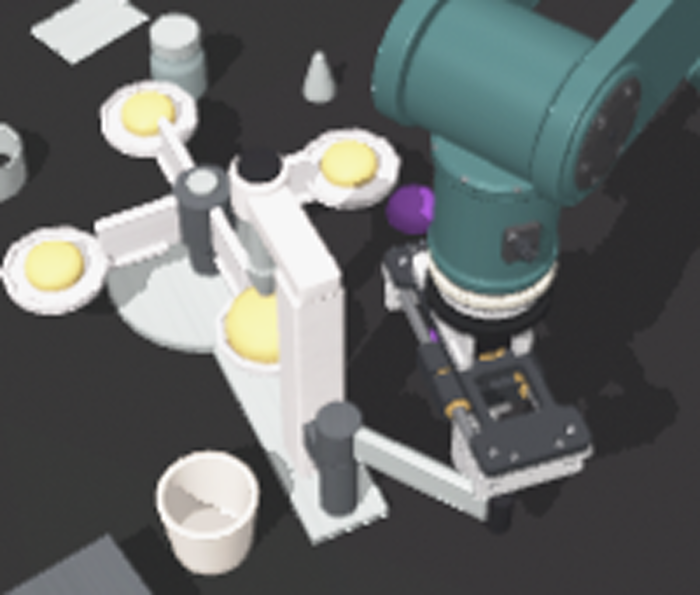

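Request:
send_rows(
  increments=[
    [-1,0,0.0025,0.002,0],
    [-1,0,0.005,0.004,0],
    [-1,0,0.0075,0.0065,0],
    [-1,0,0.0095,0.0085,0],
    [-1,0,0.0095,0.0085,0],
  ],
)

```text
time: 11.1
tool_pos: [0.5798, 0.2463, 0.0926]
ee_rot: [1.121, 1.57, 0.823]
wrist_force: [-0.4, -1.4, -0.5]
width: 0.0006
```

Request:
send_rows(
  increments=[
    [-1,0,0.001,0.001,0],
    [-1,0,0.002,0.002,0],
    [-1,0,0.003,0.003,0],
    [-1,0,0.003,0.003,0],
  ],
)

```text
time: 11.43
tool_pos: [0.5807, 0.2467, 0.0924]
ee_rot: [-2.375, 1.565, -2.673]
wrist_force: [-6.4, -4.5, 3.1]
width: 0.0005
```

Request:
send_rows(
  increments=[
    [-1,0,0.0015,0.0015,0],
    [-1,0,0.003,0.003,0],
    [-1,0,0.003,0.003,0],
    [-1,0,0.003,0.003,0],
  ],
)

```text
time: 11.77
tool_pos: [0.581, 0.2468, 0.0923]
ee_rot: [-2.365, 1.556, -2.663]
wrist_force: [-14.9, -9.2, 7.5]
width: 0.0004
```

Request:
send_rows(
  increments=[
    [-1,0,-0.005,-0.007,0],
    [-1,0,-0.012,-0.018,0],
    [-1,0,-0.02,-0.03,0],
    [-1,0,-0.02,-0.03,0],
    [-1,-0.03,-0.02,-0.03,0],
  ],
)

```text
time: 12.18
tool_pos: [0.5483, 0.2387, 0.1161]
ee_rot: [-2.582, 1.559, -2.88]
wrist_force: [-0.5, -0.4, -0.1]
width: 0.0006
```

Request:
send_rows(
  increments=[
    [-1,-0.035,0,0,0],
    [-1,-0.07,0,0,0],
    [-1,-0.1,0,-0.03,0],
    [-1,-0.1,0,-0.07,0],
    [-1,-0.1,0,-0.11,0],
  ],
)

```text
time: 12.6
tool_pos: [0.4485, 0.2731, 0.226]
ee_rot: [0.841, 1.562, 0.541]
wrist_force: [-0.5, 0.5, -0.0]
width: 0.0007
```

Request:
send_rows(
  increments=[
    [-1,0,0.03,-0.02,0],
    [-1,0,0.06,-0.04,0],
    [-1,0,0.09,-0.06,0],
    [-1,0,0.09,-0.06,0],
  ],
)

```text
time: 12.93
tool_pos: [0.4139, 0.3812, 0.2226]
ee_rot: [1.848, 1.566, 1.557]
wrist_force: [-0.8, 0.0, 0.0]
width: 0.0002
```

```bash
python3 - <<'E'
from bench import robot
from h import *
o,p,R=st(robot);print(o["time"],p.round(4))
for n in("top","scene"):
    s=robot.snapshot(n);a=s["image"][:,:,::-1];a=a[130:280,225:425] if n=="top" else a[140:290,150:350]
    cv2.imwrite(f"pics/{n}12.png",cv2.resize(a,None,fx=4,fy=4,interpolation=2))
    np.savez(f"pics/{n}12.npz",**s)
E
```

```text
12.9333 [0.4139 0.3812 0.2226]
```

View pics/top12.png

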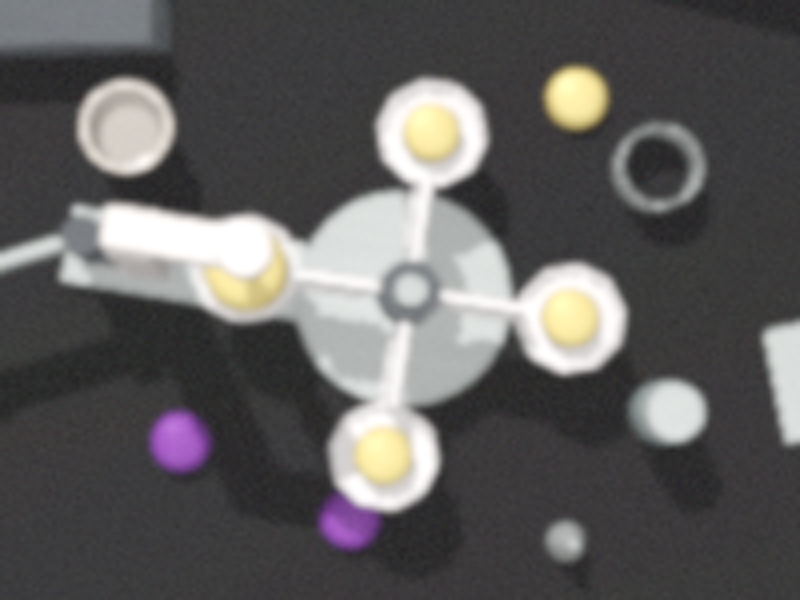

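View pics/scene12.png

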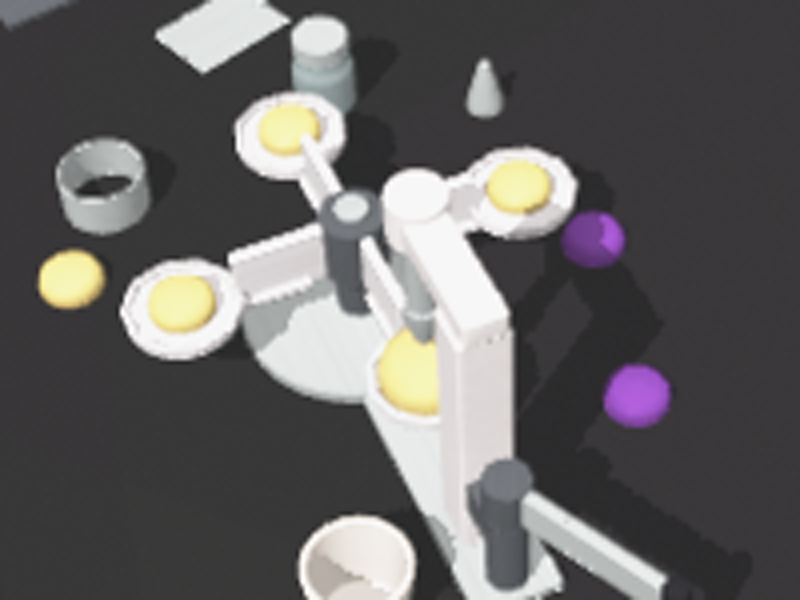

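```bash
python3 - <<'E'
from h import *
t=dict(np.load("pics/top12.npz"));s=dict(np.load("pics/scene12.npz"));H=np.array([.5767,-.0826])
zt=lambda u,v:((u+.5)/4+224.5,(v+.5)/4+129.5)
zs=lambda u,v:((u+.5)/4+149.5,(v+.5)/4+139.5)
for n,a,b in[("head",(244,248),(415,197)),("hub",(410,290),(351,208)),("dishR",(572,319),(290,134)),("dishT",(432,132),(182,308)),("dishB",(384,456),(522,191))]:
    p,e=tri(t,zt(*a),s,zs(*b));d=p[:2]-H;print(n,p.round(4),e.round(4),np.hypot(*d).round(4),np.degrees(np.arctan2(d[1],d[0])).round(2))
h=onz(t,zt(244,248),.237)[:2]-H;print(np.degrees(np.arctan2(h[1],h[0])))
# lever at stop
a=onz(t,zt(60,243),.11)[:2];b=onz(t,zt(3,265),.11)[:2];print(np.degrees(np.arctan2(*(b-a)[::-1])))
E
```

```text
head [0.6005 0.0405 0.2299] 0.0008 0.1253 79.07
hub [ 0.577  -0.082   0.1024] 0.0006 0.0007 67.97
dishR [ 0.554  -0.2078  0.0602] 0.0016 0.1273 -100.27
dishT [ 0.7008 -0.1048  0.0614] 0.0018 0.1261 -10.16
dishB [ 0.4518 -0.0604  0.0619] 0.0035 0.1268 169.91
79.1773392049651
109.75892741060375
```

```bash
python3 - <<'E'
from h import *
t=dict(np.load("pics/top12.npz"));s=dict(np.load("pics/scene12.npz"))
P=np.array([.5767,-.0826])+.25*np.array([np.cos(np.radians(79.1)),np.sin(np.radians(79.1))])
a=cv2.resize(t["image"][170:220,205:265,::-1],None,fx=10,fy=10,interpolation=2)
b=cv2.resize(s["image"][240:310,255:355,::-1],None,fx=6,fy=6,interpolation=2)
for th,c in((106.1,(0,0,255)),(109.8,(0,255,0))):
    u=np.array([np.cos(np.radians(th)),np.sin(np.radians(th))])
    for im,k,o,f in((a,t,(205,170),10),(b,s,(255,240),6)):
        for r in(.03,.06,.09,.122):
            q=(proj(k,[*(P+r*u),.110])-o+.5)*f;cv2.circle(im,tuple(int(x) for x in q),3,c,-1)
cv2.imwrite("pics/lt.png",a);cv2.imwrite("pics/ls.png",b)
E
```

```text
(no output)
```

View pics/lt.png

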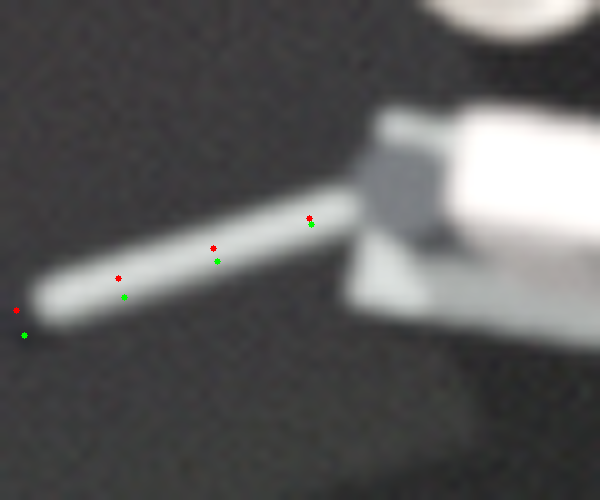

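View pics/ls.png

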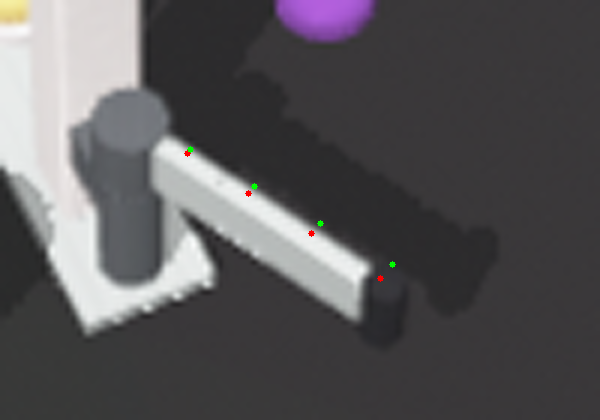

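```bash
python3 - <<'E'
from bench import robot
print(robot.get_obs()["time"]);print(robot.close_job())
E
```

```text
13.0333
the job is handed in; nothing more can be done
None
```

I turned the carousel about 145° clockwise by pushing one spoke with the shut fingertips. Then I pushed the lever until it stopped moving and the force rose to about 19 N. I backed off clear of everything and handed the job in at 13 s.

- **Alignment:** The large shell's spoke points to about 80.0°, and the head (raised and lowered) to about 79.1°. That leaves the shell roughly 1–2 mm off centre. Single nozzle readings ranged from 78° to 81°, so this is near the limit of what I could measure. A final 1 mm correcting nudge, made before the lever push, showed no visible change, and I left it there.
- **Lever:** In both camera views the lever lies along the direction expected at its stop. The piston is flush with the head and the nozzle is down over the large shell. One rough angle reading, taken from a short piece of the lever, came out at 109.8° instead of 106°, but the overlay on the pictures agreed with 106°.
- **Bystanders:** In the last cropped views the nearby things look unmoved: jar, piping tip, cup, loose shell, cutter ring and both purple look-alikes. The shells are still in their dishes. The bowl lay outside those crops and the spatula mostly so; I did not check either at the end.

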